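# Fetch the tape roll from behind the others

### The job

The wide tape roll at the back of the rack's arm is needed in the desk tape dispenser. Take off the two rolls in front of it and put both in the empty blue tin for the moment, drop the wide roll into the dispenser so that it rests on both rollers between the cheeks, then hang the other two back on the arm, each in the place where it hung before. Leave the glue stick, the thread spool and the pin case where they are.

Things in the scene. Friction and masses are not known exactly. Their poses are not given: they have to be found in the camera images.
- tape_rack: tape rack, fixed: steel base 210 x 80 x 10 mm, post 165 mm high at its back end (x = +85 mm) and one level arm, a round bar 10 mm thick, from the post towards -x (the robot's side). Origin: underside of the base, below the arm; the arm's centre line is at y = 0, z = 135 mm. Its tip, x = -108 to -123 mm, is turned up, top 148 mm high: rolls come off and go on only over the tip, lifted 16 mm
- roll_narrow: narrow roll of cream paper tape: 18 mm wide, 58 mm outer diameter, 34 mm hole, 40 g. Origin: its centre; own x axis = roll axis. Hangs on the arm at the front (rack x about -75 mm) or middle (-27 mm) place, centre at z = 123 mm in the rack's frame. With its centre at z = 139 mm it passes the tip with 8 mm to spare up and down, 12 mm sideways. Stands on its rim without rolling if let go gently
- roll_medium: middling, part-used roll of the same tape: 26 mm wide, 52 mm outer diameter, 34 mm hole, 40 g. Origin, axes and behaviour as for the narrow roll. Hangs at the middle or front place of the arm
- roll_wide: wide roll of the same tape: 38 mm wide, 60 mm outer diameter, 34 mm hole, 90 g. Origin, axes and behaviour as for the narrow roll. Always hangs at the back place (rack x about +24 mm), next to the post
- dispenser: grey weighted desk tape dispenser, fixed: base 152 x 68 x 14 mm; two steel rollers 12 mm thick along y at x = -18 and +18 mm, axes 22 mm high, between upright cheeks (inner faces y = -30 and +30 mm, 56 mm long in x, tops 64 mm high); cutter block at the front end, x = -81 to -98 mm, 46 mm high. Origin: underside, below the middle of the rollers; -x is the cutter end
- dispenser_seat (a point): centre of the wide roll when it rests on both rollers: 53 mm above the dispenser's underside, midway between rollers and cheeks; axes as the dispenser's. The roll's axis lies along the dispenser's y
- blue_tin: empty open blue sewing tin, fixed, 262 mm along its x, 192 mm along its y, rim 85 mm high, walls 2 mm; a dark felt lining makes a flat floor 34 mm above the underside, 254 x 184 mm. Origin: centre of the underside. (Behind the work, fixed, stands a grey drawer unit 207 mm high, x = 0.55 to 0.73 m, y = -0.10 to 0.10 m in the room: pass over it or in front of it)
- glue_stick: bystander: green and white glue stick standing upright, 24 mm thick, 86 mm high; origin at the centre of its foot
- thread_spool: bystander: small blue thread spool standing upright, 31 mm thick, 56 mm high; origin at the centre of its foot
- pin_case: bystander: closed clear yellow pin case, 48 x 89 mm, 31 mm high; origin at the centre of its underside

How it is judged:
By the outcome, as a careful person would: the job done as asked, in the order asked, and still so for the second after the job is handed in, with the robot touching nothing.
It also fails if it takes over 128 s, if anything falls off the work surface, if the arm or the gripper's body presses on something with over 40 N, if the wrist force passes 120 N, or if a joint passes its speed limit or range.

### The arm

A 6-joint arm with a two-finger parallel gripper is mounted at the origin on a cart in front of the work surface, level with it; the furniture and walls round the work are solid. World frame = base frame: x ahead of the robot, y to its left, z up, the work surface at z = 0. Lengths are in mm, angles in rad, forces in N, time in s.
With the tool pointing down it reaches from about 350 to 800 mm from the base axis. Payload 7.3 kg.
Tool frame: the origin (TCP) lies midway between the tips of the shut fingers; the grasp point (between the pads) lies 19 mm behind it (hold_point_z is the distance from the TCP to the grasp point, in mm); z points along the fingers, y is the line along which they close (so a half turn about z gives the same grasp; the last joint's range is limited). The gripper opens to 85 mm and grips with 20 to 120 N. Pads are 22 mm wide; open, the fingers measure 114 mm over their backs; the gripper's body (76 mm by 85 mm) begins 54 mm behind the grasp point. The pads swing forward as they close: fully open they stand 13 mm farther back than shut.
Start: joints at [0.982, 0.342, 1.524, -0, 1.275, -0.146], TCP at [224.938, 474.395, 195.822] pointing down, gripper open.
Joint ranges: [-2.53, 2.53], [-0.77, 2.02], [0.04, 2.7], [-1, 4.14], [0.28, 2.66], [-3.11, 3.11]. Speed limits (rad/s): [2.57, 2.57, 3.14, 3.14, 3.14, 3.14].

### API

Orientations are given as a unit quaternion [x, y, z, w].
In Python, from station import * gives the robot as it stands.
- The arm moves only by the tool step_arm, never from a script. Its argument "increments" is one flat list of numbers, 5 for each row, row after row: the finger opening in m, from 0 to 0.0854, then the shift along the tool's x, y, z in m, then the turn about the tool's z in rad. A call has 1 to 20 rows; each row is the pose to reach, as a shift and turn from the pose commanded when the call began, along the tool's axes at that moment; what a row does not reach only later rows make up. A row lasts 1/12 s, in which the tool goes at most 41.7 mm and 7.16 degrees, less where a joint would pass 70% of its speed; a pose out of reach is approached as far as the arm can. A call with a gripper value outside its range is refused whole. The fingers move at their own pace and stop on an object; "force" is the grip in N (left out, the last holds). Time passes only in rows, so rows that repeat a pose let the fingers close. It gives the time, the measured TCP pose, the force, the opening and the grip force at its end, in the units of the state.
- get_state(): the state, without advancing time (a new reading comes with each control period).
- snapshot(name): name is "scene" or "top" or "wrist"; returns the picture (480x640x3 uint8, blue, green, red); there is no depth.
- get_calibration(name): a dict with "fx", "fy", "cx", "cy" (pixels), "dist_coeffs" ([k1, k2, p1, p2, k3] as OpenCV has them; the pictures are not rectified), "extrinsics" (4x4, takes a point from world to camera coordinates); the wrist camera has in their place "tool_from_camera" (4x4, takes a point from camera to tool coordinates, whose origin is the TCP and whose axes are the flange's). Camera axes: x right, y down, z forward; pixel columns grow to the right and rows downward; lengths in mm; the calibration is good to about 2 mm. A picture is of the moment at which its call begins: read the wrist's pose just before it. get_calibration takes no time and is no camera call.
- close_job(): hands the job in; it is judged then, once.
Trained networks look in the newest picture that a camera, given by its name, has taken for a name from the list of things; names that differ only in an ending like _2 or _b are one class to them, and where a whole thing is asked for, a point or a joint stands for the part that bears it (a point fixed in the world has none). Each returns a list of dicts, best first, with "score" (0 to 1); they miss things now and then, are a little off and sometimes report something else, mostly with a low value. They report only what shows in the picture. A call takes as long as a camera call.
- trace(camera, label): "mask" (480x640 bool, what is visible of it).
- landmark_of(camera, label): "xyz" ([x, y, z] in mm, in world coordinates, good to about 4 mm: a listed point, or the origin of a listed thing).
The state is a dict: "t": time; "joints": joint angles; "qvel": joint speeds; "joint_efforts": joint torques, N m; "ee_pos": TCP position; "ee_rot": TCP orientation; "wrist_force": force on the tool from outside, world axes, zero at the start; "moment": the same for the moment, N m; "width": finger opening in mm; "gripper_force": force on a finger pad.
Only numpy, scipy, OpenCV 4.12 (cv2) and the standard library are available. Lean on these libraries where they do the work, as an engineer would, in place of code of your own. Each camera call takes 0.05 s, during which the arm holds its last target. There are 200 camera calls.

## Working session

There is one attempt and no reset: what is moved stays moved. The work goes in short steps, Python scripts to look and compute and a tool call to move; the robot and the scene stay as the last step left them, time stands still between calls to the robot, and variables do not carry over. Pictures are saved under pics/ and viewed, at most 14 in all, crops included, and the job is handed in when it is done.

Besides the shell and the picture viewer there is one more tool, called after "Request:" as name(argument=value, ...), one argument or row to a line, values as JSON. step_arm: Moves the arm, as the interface text tells. Its arguments: {"type":"object","properties":{"increments":{"type":"array","items":{"type":"number"}},"force":{"type":"number"}},"required":["increments"]}

```bash
ls; mkdir -p pics
python3 - <<'E'
from station import *
import cv2,numpy as np
s=get_state();print(s)
for c in ["scene","top"]:
    im=snapshot(c);cv2.imwrite(f"pics/{c}0.png",im)
    for l in ["tape_rack","roll_narrow","roll_medium","roll_wide","dispenser","dispenser_seat","blue_tin","glue_stick","thread_spool","pin_case"]:
        r=landmark_of(c,l)
        print(c,l,[(np.round(d["xyz"],0).tolist(),round(d["score"],2)) for d in r[:2]])
    k=get_calibration(c);print(c,{a:np.round(b,3).tolist() for a,b in k.items()})
print(get_calibration("wrist"))
E
```

```text
pics
{'t': 0.0, 'joints': array([ 9.82001106e-01,  3.42685636e-01,  1.52502167e+00, -1.82665518e-05,
        1.27543063e+00, -1.46016606e-01]), 'qvel': array([ 0.00025643,  0.00085682,  0.00096426, -0.00138618, -0.00026691,
        0.00124241]), 'joint_efforts': array([-1.03402857e-03, -4.33669174e+01, -2.46010530e+01, -2.91831129e-04,
        7.99066300e-03, -1.44384217e-05]), 'ee_pos': array([224.66776597, 473.981152  , 195.14364302]), 'ee_rot': array([ 2.19582568e-01,  9.75593614e-01, -7.24215408e-04, -2.69376942e-04]), 'wrist_force': array([0.07701873, 0.02021057, 0.50218764]), 'moment': array([ 0.02484804,  0.00270139, -0.06368525]), 'gripper_force': 0.0, 'width': 85.40242787808724}
scene tape_rack []
scene roll_narrow [([592.0, -238.0, 125.0], 0.95)]
scene roll_medium [([550.0, -226.0, 122.0], 0.6), ([352.0, -268.0, -0.0], 0.15)]
scene roll_wide [([653.0, -244.0, 125.0], 0.86)]
scene dispenser [([442.0, 32.0, 0.0], 0.67)]
scene dispenser_seat [([442.0, 26.0, 51.0], 0.83)]
scene blue_tin [([471.0, 289.0, 2.0], 0.94)]
scene glue_stick [([356.0, -204.0, -3.0], 0.82)]
scene thread_
[... 935 characters left out ...]
.0, 0.0], 'extrinsics': [[0.016, -1.0, -0.008, 40.364], [-0.998, -0.016, -0.062, 541.612], [0.062, 0.009, -0.998, 1536.736], [0.0, 0.0, 0.0, 1.0]]}
{'fx': 386.0131566523568, 'fy': 386.0131566523568, 'cx': 313.9490957591444, 'cy': 241.23348936840182, 'dist_coeffs': array([-0.06684626,  0.        ,  0.        ,  0.        ,  0.        ]), 'tool_from_camera': array([[ 6.84867991e-04, -9.44820661e-01, -3.27587317e-01,
         8.32746117e+01],
       [ 9.99999439e-01,  9.11615407e-04, -5.38621171e-04,
         3.49918363e-01],
       [ 8.07534056e-04, -3.27586764e-01,  9.44820755e-01,
        -1.78280751e+02],
       [ 0.00000000e+00,  0.00000000e+00,  0.00000000e+00,
         1.00000000e+00]])}
```

View pics/scene0.png

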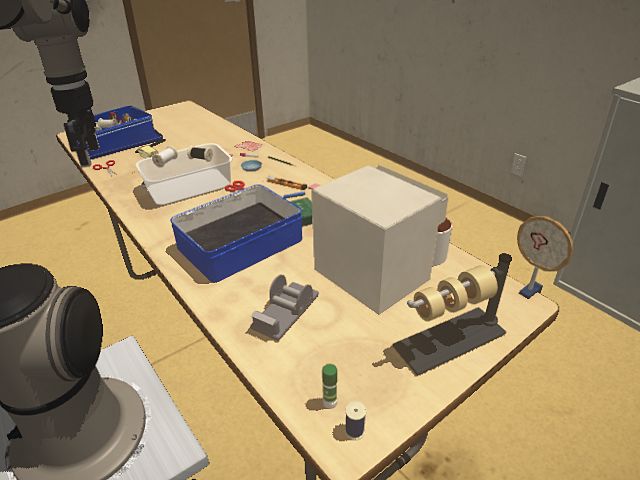

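View pics/top0.png

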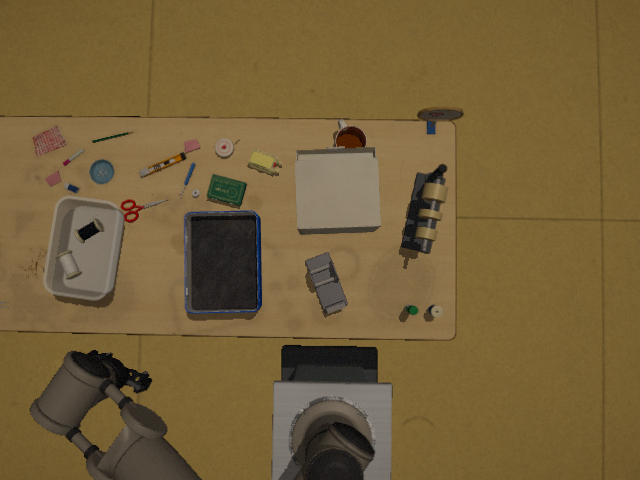

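The scene view shows the medium roll in front (430,303), the narrow one in the middle (453,292), and the wide one at the back (480,283). The dispenser is at (285,305) and the tin at (238,235). In the top view the rack is at (425,212), the dispenser at (326,282) and the tin at (223,263). Next I'll get the yaws from masks.

```bash
cat > h.py <<'E'
from station import *
import cv2,numpy as np
def cam(c,s=None):
    k=get_calibration(c);K=np.array([[k["fx"],0,k["cx"]],[0,k["fy"],k["cy"]],[0,0,1]]);d=np.array(k["dist_coeffs"],float)
    if c=="wrist":
        from scipy.spatial.transform import Rotation as R
        T=np.eye(4);T[:3,:3]=R.from_quat(s["ee_rot"]).as_matrix();T[:3,3]=s["ee_pos"]
        E=np.linalg.inv(T@np.array(k["tool_from_camera"]))
    else:E=np.array(k["extrinsics"])
    return K,d,E
def proj(c,P,s=None):
    K,d,E=cam(c,s);return cv2.projectPoints(np.array(P,float).reshape(-1,1,3),cv2.Rodrigues(E[:3,:3])[0],E[:3,3],K,d)[0].reshape(-1,2)
def unproj(c,uv,z,s=None):
    K,d,E=cam(c,s);n=cv2.undistortPoints(np.array(uv,float).reshape(-1,1,2),K,d).reshape(-1,2)
    r=np.c_[n,np.ones(len(n))]@E[:3,:3];o=-E[:3,:3].T@E[:3,3]
    return o+r*((z-o[2])/r[:,2])[:,None]
def yaw(s):
    from scipy.spatial.transform import Rotation as R
    m=R.from_quat(s["ee_rot"]).as_matrix();return np.arctan2(m[1,0],m[0,0])
E
python3 - <<'E'
from h import *
im=snapshot("top")
for l,z in [("dispenser",20),("tape_rack",5),("blue_tin",85)]:
    m=trace("top",l)[0]["mask"]
    v,u=np.nonzero(m);P=unproj("top",np.c_[u,v],z)[:,:2]
    print(l,len(u),cv2.minAreaRect(P.astype(np.float32)))
a=cv2.resize(im[230:330,280:380],(390,390),interpolation=2);b=cv2.resize(im[150:270,385:475],None,fx=3.25,fy=3.25,interpolation=2)
cv2.imwrite("pics/c1.png",np.hstack([a,b]))
print(proj("top",[[441,30,0],[593,-238,123]]))
E
```

```text
dispenser 1429 ((418.5793151855469, 18.573665618896484), (154.20147705078125, 69.31539154052734), 21.6970272064209)
tape_rack 1615 ((631.1222534179688, -246.38755798339844), (80.40141296386719, 247.6181640625), 77.9488525390625)
blue_tin 7755 ((469.21356201171875, 287.4139404296875), (262.0453796386719, 199.63282775878906), 2.3363938331604004)
[[321.98234934 273.87586188]
 [429.77741981 214.98406361]]
```

View pics/c1.png

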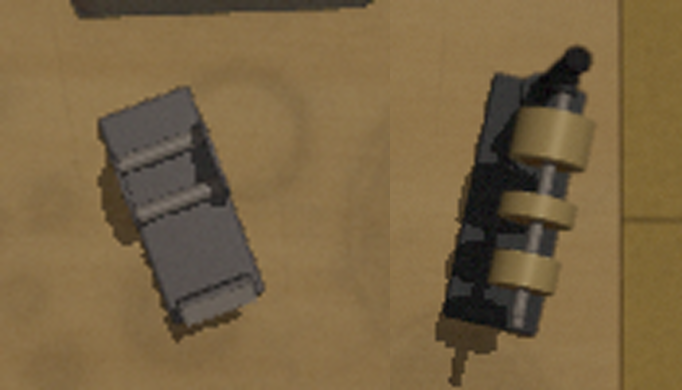

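The crop shows the dispenser's cutter end at bottom right (215,300), towards the robot, so its yaw is about +21.7°. The rack's yaw is about -12°. I'll move to a viewpoint in front of the rack.

```bash
cat >> h.py <<'E'
def go(*targets,s=None,psi=None):
    "targets: (x,y,z,yawdeg) -> increments in tool axes (m, rad)"
    s=s or get_state();p=yaw(s) if psi is None else psi
    x=np.array([np.cos(p),np.sin(p),0]);y=np.array([np.sin(p),-np.cos(p),0])
    print("at",np.round(s["ee_pos"],1),"yaw",round(np.degrees(yaw(s)),2),"w",round(s["width"],1),"t",round(s["t"],2))
    for t in targets:
        d=np.array(t[:3])-s["ee_pos"];th=p-np.radians(t[3])
        th=(th+np.pi)%(2*np.pi)-np.pi
        print(t,np.round([d@x/1e3,d@y/1e3,-d[2]/1e3,th],4).tolist())
E
python3 - <<'E'
from h import *
go((505,-217,235,168),(400,40,215,168))
E
```

```text
at [224.9 474.4 195.8] yaw 154.63 w 85.3 t 1.3
(505, -217, 235, 168) [-0.5493, -0.5047, -0.0392, -0.2334]
(400, 40, 215, 168) [-0.3443, -0.3175, -0.0192, -0.2334]
```

Request:
step_arm(
  increments=[0.085,-0.344,-0.318,-0.02,-0.233,0.085,-0.344,-0.318,-0.02,-0.233,0.085,-0.344,-0.318,-0.02,-0.233,0.085,-0.344,-0.318,-0.02,-0.233,0.085,-0.344,-0.318,-0.02,-0.233,0.085,-0.344,-0.318,-0.02,-0.233,0.085,-0.344,-0.318,-0.02,-0.233,0.085,-0.344,-0.318,-0.02,-0.233,0.085,-0.344,-0.318,-0.02,-0.233,0.085,-0.344,-0.318,-0.02,-0.233,0.085,-0.344,-0.318,-0.02,-0.233,0.085,-0.549,-0.505,-0.039,-0.233,0.085,-0.549,-0.505,-0.039,-0.233,0.085,-0.549,-0.505,-0.039,-0.233,0.085,-0.549,-0.505,-0.039,-0.233,0.085,-0.549,-0.505,-0.039,-0.233,0.085,-0.549,-0.505,-0.039,-0.233,0.085,-0.549,-0.505,-0.039,-0.233,0.085,-0.549,-0.505,-0.039,-0.233,0.085,-0.549,-0.505,-0.039,-0.233],
)

```text
t: 2.97
ee_pos: [504.7, -219.2, 233.9]
ee_rot: [0.106, 0.994, 0.0, -0.0]
wrist_force: [-1.3, -0.7, 0.4]
width: 84.9
gripper_force: 0.0
```

Run:
```python
from h import *
s=get_state();im=snapshot("wrist");print(s["joints"].round(3))
go((505,-217,235,168))
for l in ["tape_rack","roll_narrow","roll_medium","roll_wide"]:
    print(l,[(np.round(d["xyz"],1).tolist(),round(d["score"],2)) for d in landmark_of("wrist",l)[:2]])
# overlay model
a=np.radians(-12);o=np.array([623.5,-242,0]);X=np.array([np.cos(a),np.sin(a),0])
for x,z in [(-123,135),(-115,135),(-50,135),(0,135),(60,135)]:
    u=proj("wrist",o+X*x+[0,0,z],s)[0];cv2.circle(im,tuple(int(q) for q in u),3,(0,0,255),-1)
cv2.imwrite("pics/w1.png",im)
```

```text
[-0.549  0.364  1.386  0.     1.393 -1.907]
at [ 504.3 -217.6  234.1] yaw 167.89 w 85.1 t 3.02
(505, -217, 235, 168) [-0.0005, 0.0007, -0.0009, -0.0019]
tape_rack [([623.3, -238.2, 5.0], 0.75)]
roll_narrow [([595.9, -234.7, 122.5], 0.68)]
roll_medium [([543.2, -222.8, 125.2], 0.65)]
roll_wide [([647.7, -247.5, 122.2], 0.72)]
```

View pics/w1.png

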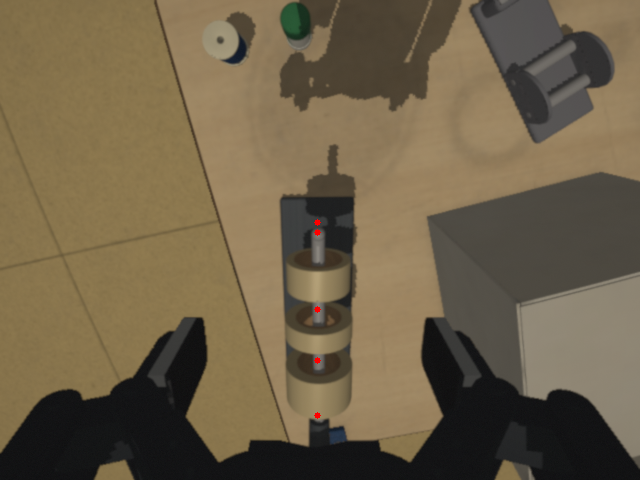

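The wrist view shows the arm running down column 318 from its tip at (318,231), with the rolls at rows 278, 328 and 385. My model overlay lies on it sideways. Now I'll check along the arm.

Run:
```python
from h import *
s=get_state();im=snapshot("wrist")
q=unproj("wrist",[[282,197],[353,197]],10,s);print("base front corners",q.round(1))
a=np.radians(-12);o=np.array([623.5,-242,0]);X=np.array([np.cos(a),np.sin(a),0])
print("base mid->origin",(q.mean(0)+X*105).round(1))
pr=lambda x,z:proj("wrist",o+X*x+[0,0,z],s)[0].round(1)
print("tip top",pr(-123,148),pr(-108,148))
for n,x,w,r in [("med",-75,13,26),("nar",-27,9,29),("wide",24,19,30)]:
    print(n,"top edges front/back",pr(x-w,123-5+r),pr(x+w,123-5+r))
    m=trace("wrist","roll_"+{"med":"medium","nar":"narrow","wide":"wide"}[n])
    if m:
        v,u=np.nonzero(m[0]["mask"]);print(" mask u",u.min(),u.max(),"v",v.min(),v.max(),m[0]["score"])
cv2.imwrite("pics/w2.png",cv2.resize(im[180:440,230:410],None,fx=3,fy=3)[:,:,:][:600*1][:600])
```

```text
base front corners [[ 503.9 -250.7   10. ]
 [ 519.5 -176.7   10. ]]
base mid->origin [ 614.4 -235.6   10. ]
tip top [313.  228.3] [312.9 247.9]
med top edges front/back [312.9 270.8] [312.9 301.4]
 mask u 281 345 v 249 302 0.79
nar top edges front/back [312.9 332.1] [312.9 351.1]
 mask u 280 348 v 302 353 0.56
wide top edges front/back [312.8 375. ] [312.8 410.5]
 mask u 281 348 v 349 418 0.65
```

View pics/w2.png

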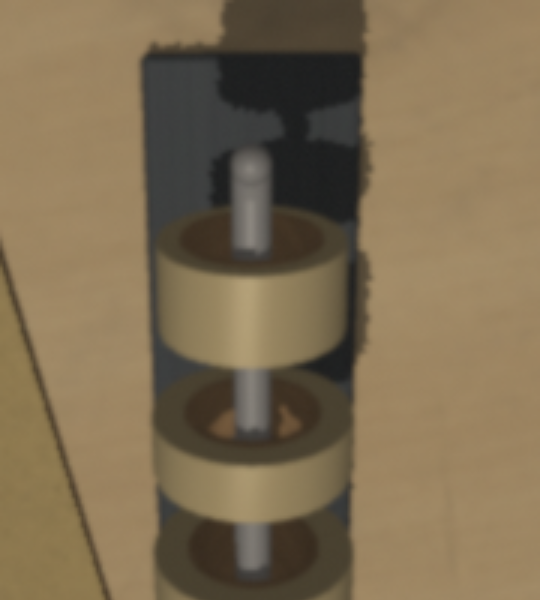

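Run:
```python
from h import *
from scipy.optimize import least_squares
s=get_state()
M=np.array([[-105,-40,10],[-105,40,10],[-122,0,148],[-88,0,149],[-62,0,149],[-36,0,152],[-18,0,152]],float)
U=np.array([[277.7,198.3],[350.3,198.3],[313.7,231],[313.5,270.7],[313.5,301.8],[313.5,334.5],[313.5,353.5]])
def W(p):
    a=p[2];R=np.array([[np.cos(a),-np.sin(a),0],[np.sin(a),np.cos(a),0],[0,0,1]]);return M@R.T+[p[0],p[1],0]
f=lambda p:(proj("wrist",W(p),s)-U).ravel()
r=least_squares(f,[623,-242,-.2]);print(r.x,np.degrees(r.x[2]));print(r.fun.reshape(-1,2).round(1))
r=least_squares(lambda p:f(p)[:6],[623,-242,-.2]);print(r.x,np.degrees(r.x[2]));print(f(r.x).reshape(-1,2).round(1))
```

```text
[ 6.21360277e+02 -2.41602313e+02 -2.09877399e-01] -12.0250892013048
[[-1.2  5.6]
 [ 0.9  5.8]
 [-0.  -4.7]
 [ 0.1 -0.3]
 [ 0.1 -0.3]
 [ 0.  -1.7]
 [-0.  -1.4]]
[ 6.20297588e+02 -2.40998547e+02 -2.07199226e-01] -11.871641159477546
[[-1.1  4.6]
 [ 1.   4.6]
 [ 0.1 -6.3]
 [ 0.3 -1.7]
 [ 0.3 -1.6]
 [ 0.4 -3. ]
 [ 0.4 -2.6]]
```

Run:
```python
from h import *
X=np.array([np.cos(-.2095),np.sin(-.2095)]);o=np.array([621.3,-241.6])
m=o-75*X
go((*m,235,168),(*m,101,168))
```

```text
at [ 504.6 -216.4  235.1] yaw 168.04 w 84.9 t 3.42
(np.float64(547.93987331881), np.float64(-226.00218562362804), 235, 168) [-0.0444, -0.0004, 0.0001, 0.0007]
(np.float64(547.93987331881), np.float64(-226.00218562362804), 101, 168) [-0.0444, -0.0004, 0.1341, 0.0007]
```

Request:
step_arm(
  increments=[0.085,-0.044,0,0,0,0.085,-0.044,0,0,0,0.085,-0.044,0,0.04,0,0.085,-0.044,0,0.08,0,0.085,-0.044,0,0.115,0,0.085,-0.044,0,0.134,0,0.085,-0.044,0,0.134,0,0.085,-0.044,0,0.134,0,0.03,-0.044,0,0.134,0,0.03,-0.044,0,0.134,0,0.03,-0.044,0,0.134,0,0.03,-0.044,0,0.134,0,0.03,-0.044,0,0.134,0,0.03,-0.044,0,0.134,0,0.03,-0.044,0,0.134,0,0.03,-0.044,0,0.134,0],
  force=35,
)

```text
t: 4.75
ee_pos: [548.4, -226.8, 102.6]
ee_rot: [0.105, 0.995, -0.001, 0.001]
wrist_force: [-0.4, 0.7, 5.2]
width: 38.2
gripper_force: 31.2
```

Run:
```python
from h import *
s=get_state();im=snapshot("wrist");go((548,-226,101,168));print(s["wrist_force"],s["gripper_force"])
cv2.imwrite("pics/w3.png",im)
```

```text
at [ 548.4 -226.8  102.6] yaw 167.98 w 38.1 t 4.8
(548, -226, 101, 168) [0.0005, 0.0007, 0.0016, -0.0004]
[-0.39296824  0.73712442  5.23304594] 31.18950362317264
```

View pics/w3.png

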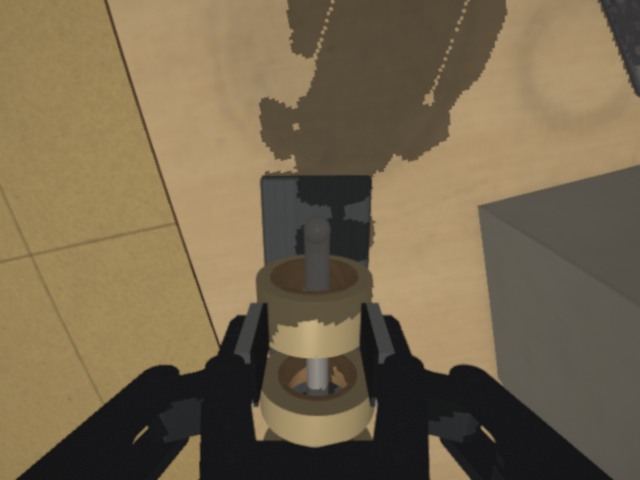

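The picture shows the pads at (255,345) and (375,345) closed to 38 mm, narrower than the 52 mm roll. I'll look closer.

Run:
```python
import cv2,numpy as np
im=cv2.imread("pics/w3.png")[220:450,190:450]
im=np.clip(im.astype(float)*1.8+15,0,255).astype(np.uint8)
from h import *
b=snapshot("scene");a=cv2.resize(b[220:380,380:520],None,fx=2.5,fy=2.5,interpolation=2)
c=cv2.resize(im,None,fx=1.7,fy=1.7,interpolation=2);H=400
o=np.zeros((H,a.shape[1]+c.shape[1],3),np.uint8);o[:a.shape[0],:a.shape[1]]=a;o[:c.shape[0],a.shape[1]:]=c
cv2.imwrite("pics/w4.png",o)
```

```text
(no output)
```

View pics/w4.png

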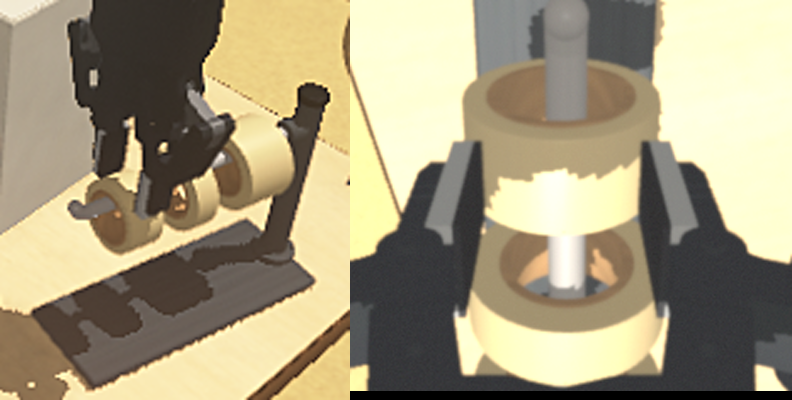

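Run:
```python
from h import *
k=get_calibration("wrist");T=np.linalg.inv(np.array(k["tool_from_camera"]));K,d,_=cam("wrist",get_state())
for x in(11,-11):
  for z in(0,-10,-19,-30,-40):
    print(x,z,cv2.projectPoints(np.array([[[x,19.,z]],[[x,26.,z]]]),cv2.Rodrigues(T[:3,:3])[0],T[:3,3],K,d)[0].reshape(-1).round(0))
s=get_state();print(s["wrist_force"],s["moment"],s["width"])
# medium roll top edges / equator in image, origin est
X=np.array([np.cos(-.2095),np.sin(-.2095),0]);Y=np.array([-X[1],X[0],0]);o=np.array([621.3,-241.6,0])
for z,y,x in[(149,0,-88),(149,0,-62),(123,26,-88),(123,-26,-88),(140,0,-88),(106,0,-88)]:
    print("roll",z,y,x,proj("wrist",o+X*x+Y*y+[0,0,z],s).round(0))
print("tip",proj("wrist",o+X*-122+[0,0,148],s))
```

```text
11 0 [352. 261. 366. 261.]
11 -10 [354. 269. 369. 269.]
11 -19 [356. 277. 372. 277.]
11 -30 [359. 288. 375. 288.]
11 -40 [361. 299. 379. 299.]
-11 0 [351. 301. 364. 301.]
-11 -10 [353. 310. 367. 310.]
-11 -19 [354. 320. 369. 319.]
-11 -30 [357. 332. 372. 332.]
-11 -40 [359. 345. 376. 345.]
[-0.49805531  0.55664045  5.00245881] [0.0792872  0.13853086 0.0597858 ] 38.231316399270185
roll 149 0 -88 [[316. 301.]]
roll 149 0 -62 [[315. 358.]]
roll 123 26 -88 [[374. 273.]]
roll 123 -26 -88 [[257. 273.]]
roll 140 0 -88 [[316. 290.]]
roll 106 0 -88 [[315. 259.]]
tip [[315.75851241 213.98805231]]
```

Run:
```python
from h import *
s=get_state();p=s["ee_pos"];psi=yaw(s);x=np.array([np.cos(psi),np.sin(psi),0]);y=np.array([np.sin(psi),-np.cos(psi),0])
for z in(0,10,20,30,40,50):
    print(z,[proj("scene",p+x*a+y*b*20+[0,0,z])[0].round(0).tolist() for a in(11,-11) for b in(1,-1)])
k=get_calibration("wrist");print([q for q in dir(__import__("station")) if q[0]!="_"], k.keys(), s.keys())
```

```text
0 [[416.0, 308.0], [430.0, 323.0], [427.0, 304.0], [441.0, 318.0]]
10 [[417.0, 304.0], [431.0, 318.0], [427.0, 300.0], [442.0, 314.0]]
20 [[417.0, 299.0], [432.0, 314.0], [428.0, 295.0], [443.0, 310.0]]
30 [[418.0, 295.0], [433.0, 309.0], [429.0, 291.0], [443.0, 305.0]]
40 [[419.0, 290.0], [433.0, 305.0], [429.0, 286.0], [444.0, 301.0]]
50 [[419.0, 286.0], [434.0, 300.0], [430.0, 282.0], [445.0, 296.0]]
['IKError', 'close_job', 'get_calibration', 'get_state', 'hold_point_z', 'landmark_of', 'snapshot', 'trace'] dict_keys(['fx', 'fy', 'cx', 'cy', 'dist_coeffs', 'tool_from_camera']) dict_keys(['t', 'joints', 'qvel', 'joint_efforts', 'ee_pos', 'ee_rot', 'wrist_force', 'moment', 'gripper_force', 'width'])
```

Run:
```python
from h import *
import station
print(station.hold_point_z)
go((548,-226,72,168))
```

```text
18.700000000000003
at [ 548.4 -226.8  102.6] yaw 167.98 w 38.2 t 4.85
(548, -226, 72, 168) [0.0006, 0.0007, 0.0306, -0.0004]
```

Request:
step_arm(
  increments=[0.085,0,0,-0.002,0,0.085,0,0,-0.002,0,0.085,0,0,-0.002,0,0.085,0,0,-0.002,0,0.085,0,0,0.008,0,0.085,0,0,0.018,0,0.085,0,0,0.024,0,0.085,0,0,0.028,0,0.085,0,0,0.028,0,0.085,0,0,0.028,0],
)

```text
t: 5.68
ee_pos: [547.5, -226.2, 72.3]
ee_rot: [0.105, 0.995, 0.0, -0.0]
wrist_force: [0.6, -0.3, 0.6]
width: 84.9
gripper_force: 0.0
```

Run:
```python
from h import *
s=get_state();go((548,-226,64,168));print(s["wrist_force"])
a=snapshot("wrist");b=snapshot("scene");c=cv2.resize(b[220:380,380:520],None,fx=2.5,fy=2.5,interpolation=2);d=cv2.resize(a,(440,330))
o=np.zeros((400,790,3),np.uint8);o[:,:350]=c;o[:330,350:]=d;cv2.imwrite("pics/w5.png",np.clip(o*1.5,0,255).astype(np.uint8))
```

```text
at [ 547.5 -226.2   72.3] yaw 167.98 w 84.9 t 5.68
(548, -226, 64, 168) [-0.0005, 0.0003, 0.0083, -0.0004]
[ 0.6301729  -0.28817563  0.55552496]
```

View pics/w5.png

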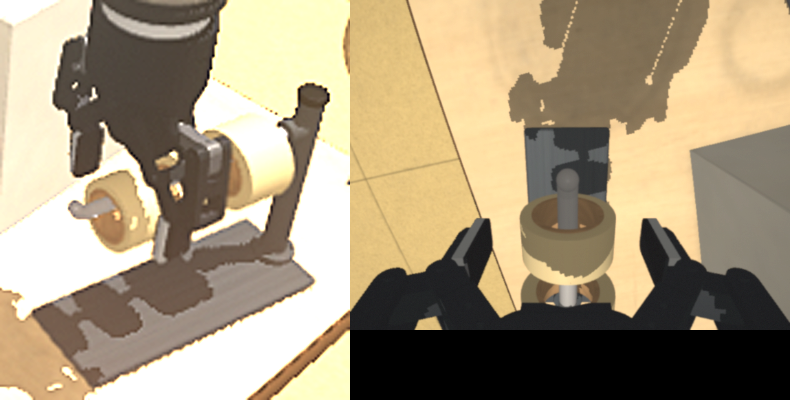

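Request:
step_arm(
  increments=[0.085,0,0,0.004,0,0.085,0,0,0.004,0,0.03,0,0,0.004,0,0.03,0,0,0.004,0,0.03,0,0,0.004,0,0.03,0,0,0.004,0,0.03,0,0,0.004,0,0.03,0,0,0.004,0],
  force=35,
)

```text
t: 6.45
ee_pos: [547.8, -226.4, 69.1]
ee_rot: [0.105, 0.995, -0.0, 0.0]
wrist_force: [-1.1, 0.5, 2.7]
width: 51.0
gripper_force: 36.5
```

Request:
step_arm(
  increments=[0.07,0,0,0,0,0.07,0,0,0,0,0.07,0,0,0.004,0,0.07,0,0,0.008,0,0.07,0,0,0.008,0,0.03,0,0,0.008,0,0.03,0,0,0.008,0,0.03,0,0,0.008,0,0.03,0,0,0.008,0,0.03,0,0,0.008,0],
  force=40,
)

```text
t: 7.28
ee_pos: [547.7, -226.3, 60.8]
ee_rot: [0.105, 0.995, 0.0, 0.0]
wrist_force: [0.2, -0.1, -0.1]
width: 51.7
gripper_force: 41.6
```

Request:
step_arm(
  increments=[0.03,0,0,-0.006,0,0.03,0,0,-0.012,0,0.03,0,0,-0.016,0,0.03,0,0,-0.016,0,0.03,0.015,0,-0.016,0,0.03,0.03,0,-0.016,0,0.03,0.045,0,-0.016,0,0.03,0.06,0,-0.016,0,0.03,0.075,0,-0.016,0,0.03,0.09,0,-0.016,0,0.03,0.105,0,-0.016,0,0.03,0.11,0,-0.016,0,0.03,0.11,0,-0.04,0,0.03,0.11,0,-0.08,0,0.03,0.11,0,-0.11,0,0.03,0.11,0,-0.11,0],
)

```text
t: 8.62
ee_pos: [443.5, -205.5, 177.0]
ee_rot: [0.105, 0.994, -0.003, 0.005]
wrist_force: [0.4, -0.6, 0.1]
width: 51.2
gripper_force: 42.0
```

Run:
```python
from h import *
s=get_state();print(s["wrist_force"],s["joints"].round(2))
go((410,30,170,168),(410,288,170,168),(410,288,-1,168))
```

```text
[ 0.3676697  -0.60979203  0.13017768] [-0.59  0.29  1.66  0.    1.18 -1.95]
at [ 443.5 -205.5  177. ] yaw 167.98 w 51.2 t 8.62
(410, 30, 170, 168) [0.0818, 0.2234, 0.007, -0.0003]
(410, 288, 170, 168) [0.1355, 0.4757, 0.007, -0.0003]
(410, 288, -1, 168) [0.1355, 0.4757, 0.178, -0.0003]
```

Request:
step_arm(
  increments=[0.03,0.135,0.476,0.007,0,0.03,0.135,0.476,0.007,0,0.03,0.135,0.476,0.007,0,0.03,0.135,0.476,0.007,0,0.03,0.135,0.476,0.007,0,0.03,0.135,0.476,0.007,0,0.03,0.135,0.476,0.007,0,0.03,0.135,0.476,0.007,0,0.03,0.135,0.476,0.007,0,0.03,0.135,0.476,0.007,0,0.03,0.135,0.476,0.007,0,0.03,0.135,0.476,0.007,0,0.03,0.135,0.476,0.007,0,0.03,0.135,0.476,0.007,0,0.03,0.135,0.476,0.06,0,0.03,0.135,0.476,0.1,0,0.03,0.135,0.476,0.14,0,0.03,0.135,0.476,0.16,0,0.03,0.135,0.476,0.16,0],
)

```text
t: 10.2
ee_pos: [403.7, 287.1, 5.8]
ee_rot: [0.106, 0.994, -0.003, -0.005]
wrist_force: [-1.1, 0.2, -0.8]
width: 51.3
gripper_force: 42.1
```

Run:
```python
from h import *
s=get_state();print(s["wrist_force"])
a=snapshot("wrist");r=landmark_of("wrist","roll_medium");print(r[0]["xyz"] if r else r)
m=trace("wrist","roll_medium")
go((410,288,-1,168))
cv2.imwrite("pics/w6.png",a)
```

```text
[-1.08485894  0.19439926 -0.819418  ]
[400.6, 287.6, 69.7]
at [408.5 290.1  12.2] yaw 167.92 w 51.4 t 10.35
(410, 288, -1, 168) [-0.0019, -0.0018, 0.0132, -0.0014]
```

View pics/w6.png

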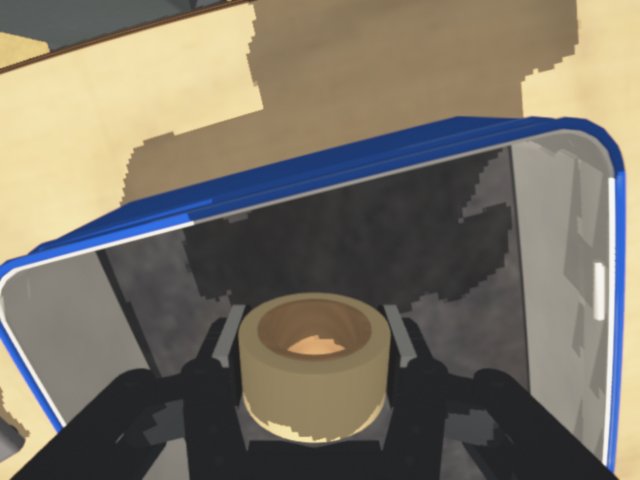

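Request:
step_arm(
  increments=[0.03,0,0,0.004,0,0.03,0,0,0.008,0,0.03,0,0,0.011,0,0.03,0,0,0.013,0,0.03,0,0,0.014,0,0.03,0,0,0.014,0,0.03,0,0,0.014,0],
)

```text
t: 10.93
ee_pos: [407.5, 290.4, -2.3]
ee_rot: [0.105, 0.995, 0.0, 0.001]
wrist_force: [-0.8, -1.6, 7.4]
width: 51.4
gripper_force: 42.7
```

Request:
step_arm(
  increments=[0.053,0,0,-0.001,0,0.054,0,0,-0.001,0,0.056,0,0,-0.001,0,0.06,0,0,-0.001,0,0.065,0,0,-0.001,0,0.07,0,0,-0.001,0,0.07,0,0,-0.02,0,0.07,0,0,-0.05,0,0.07,0,0,-0.09,0,0.07,0,0,-0.13,0,0.07,0,0,-0.17,0,0.085,0,0,-0.21,0,0.085,0,0,-0.22,0,0.085,0,0,-0.22,0],
)

```text
t: 12.1
ee_pos: [408.9, 291.2, 220.7]
ee_rot: [0.105, 0.994, 0.002, 0.003]
wrist_force: [0.5, -0.5, -0.2]
width: 85.1
gripper_force: 0.0
```

Run:
```python
from h import *
X=np.array([np.cos(-.2095),np.sin(-.2095)]);o=np.array([621.3,-241.6]);m=o-27*X
s=get_state();a=snapshot("wrist");r=landmark_of("wrist","roll_medium");print([(d["xyz"],d["score"]) for d in r[:1]])
go((460,-200,235,168),(*m,215,168),(*m,61,168),s=s)
```

```text
[([405.3, 294.7, 62.6], 0.87)]
at [408.9 291.2 220.7] yaw 167.98 w 85.1 t 12.1
(460, -200, 235, 168) [-0.1523, -0.4698, -0.0143, -0.0003]
(np.float64(594.8903543947715), np.float64(-235.98478682450607), 215, 168) [-0.2917, -0.4769, 0.0057, -0.0003]
(np.float64(594.8903543947715), np.float64(-235.98478682450607), 61, 168) [-0.2917, -0.4769, 0.1597, -0.0003]
```

Request:
step_arm(
  increments=[0.085,-0.152,-0.47,0,0,0.085,-0.152,-0.47,0,0,0.085,-0.152,-0.47,0,0,0.085,-0.152,-0.47,0,0,0.085,-0.152,-0.47,0,0,0.085,-0.152,-0.47,0,0,0.085,-0.152,-0.47,0,0,0.085,-0.152,-0.47,0,0,0.085,-0.152,-0.47,0,0,0.085,-0.152,-0.47,0,0,0.085,-0.152,-0.47,0,0,0.085,-0.152,-0.47,0,0,0.085,-0.192,-0.472,0,0,0.085,-0.232,-0.474,0,0,0.085,-0.232,-0.474,0,0,0.085,-0.232,-0.474,0,0,0.085,-0.232,-0.474,0,0],
)

```text
t: 13.62
ee_pos: [534.3, -221.0, 214.4]
ee_rot: [0.105, 0.995, 0.001, -0.002]
wrist_force: [-0.8, -0.3, -0.2]
width: 84.9
gripper_force: 0.0
```

```bash
cat >> h.py <<'E'
RX=np.array([np.cos(-.2095),np.sin(-.2095),0]);RO=np.array([621.3,-241.6,0])
E
python3 - <<'E'
from h import *
s=get_state();a=snapshot("wrist")
for n,x,w,r in [("narrow",-27,9,29),("wide",24,19,30)]:
    d=landmark_of("wrist","roll_"+n);print(n,[(e["xyz"],e["score"]) for e in d[:1]],(RO+RX*x)[:2])
    m=trace("wrist","roll_"+n)
    if m:v,u=np.nonzero(m[0]["mask"]);print(u.min(),u.max(),v.min(),v.max(),"pred back edge",proj("wrist",[RO+RX*(x+w)+[0,0,123+r],RO+RX*(x-w)+[0,0,123+r]],s).round(0).tolist())
m=(RO-27*RX)[:2]
go((*m,215,168),(*m,61,168),s=s)
E
```

```text
narrow [([593.6, -236.4, 117.7], 0.63)] [ 594.89035439 -235.98478682]
276 348 282 336 pred back edge [[311.0, 335.0], [311.0, 313.0]]
wide [([646.9, -247.8, 121.1], 0.87)] [ 644.77524054 -246.5913006 ]
277 349 332 410 pred back edge [[311.0, 403.0], [311.0, 362.0]]
at [ 534.3 -221.   214.4] yaw 167.99 w 84.9 t 13.62
(np.float64(594.8903543947715), np.float64(-235.98478682450607), 215, 168) [-0.0624, -0.0021, -0.0006, -0.0001]
(np.float64(594.8903543947715), np.float64(-235.98478682450607), 61, 168) [-0.0624, -0.0021, 0.1534, -0.0001]
```

Request:
step_arm(
  increments=[0.085,-0.035,-0.001,0,0,0.085,-0.062,-0.002,0,0,0.085,-0.062,-0.002,0.02,0,0.085,-0.062,-0.002,0.055,0,0.085,-0.062,-0.002,0.09,0,0.085,-0.062,-0.002,0.12,0,0.085,-0.062,-0.002,0.14,0,0.085,-0.062,-0.002,0.153,0,0.085,-0.062,-0.002,0.154,0,0.085,-0.062,-0.002,0.154,0,0.03,-0.062,-0.002,0.154,0,0.03,-0.062,-0.002,0.154,0,0.03,-0.062,-0.002,0.154,0,0.03,-0.062,-0.002,0.154,0,0.03,-0.062,-0.002,0.154,0],
  force=40,
)

```text
t: 15.12
ee_pos: [596.4, -237.0, 64.8]
ee_rot: [0.105, 0.995, -0.001, 0.001]
wrist_force: [-0.0, -0.4, 6.7]
width: 57.4
gripper_force: 42.0
```

Request:
step_arm(
  increments=[0.07,0,0,0,0,0.07,0,0,0,0,0.07,0,0,0.002,0,0.07,0,0,0.002,0,0.03,0,0,0.002,0,0.03,0,0,0.002,0,0.03,0,0,0.002,0,0.03,0,0,0.002,0],
)

```text
t: 15.78
ee_pos: [595.6, -236.5, 60.7]
ee_rot: [0.105, 0.995, 0.0, -0.0]
wrist_force: [1.1, 0.7, -1.1]
width: 57.2
gripper_force: 42.6
```

Request:
step_arm(
  increments=[0.03,0,0,-0.006,0,0.03,0,0,-0.012,0,0.03,0,0,-0.016,0,0.03,0,0,-0.016,0,0.03,0.018,0,-0.016,0,0.03,0.036,0,-0.016,0,0.03,0.054,0,-0.016,0,0.03,0.072,0,-0.016,0,0.03,0.09,0,-0.016,0,0.03,0.108,0,-0.016,0,0.03,0.126,0,-0.016,0,0.03,0.144,0,-0.016,0,0.03,0.155,0,-0.016,0,0.03,0.155,0,-0.016,0,0.03,0.155,0,-0.05,0,0.03,0.155,0,-0.09,0,0.03,0.155,0,-0.1,0,0.03,0.155,0,-0.1,0],
)

```text
t: 17.28
ee_pos: [446.7, -205.8, 164.6]
ee_rot: [0.105, 0.995, -0.002, 0.004]
wrist_force: [1.1, -0.7, -0.6]
width: 57.1
gripper_force: 43.2
```

Run:
```python
from h import *
s=get_state();print(s["wrist_force"],s["gripper_force"],s["joints"].round(2))
go((410,60,160,168),(525,290,160,168),(525,290,12,168))
```

```text
[ 1.07416574 -0.71043165 -0.60110594] 43.22735846042633 [-0.59  0.31  1.67  0.    1.16 -1.95]
at [ 446.7 -205.8  164.6] yaw 167.99 w 57.1 t 17.28
(410, 60, 160, 168) [0.0912, 0.2523, 0.0046, -0.0002]
(525, 290, 160, 168) [0.0266, 0.5012, 0.0046, -0.0002]
(525, 290, 12, 168) [0.0266, 0.5012, 0.1526, -0.0002]
```

Request:
step_arm(
  increments=[0.03,0.091,0.252,0,0,0.03,0.091,0.252,0,0,0.03,0.091,0.252,0,0,0.03,0.091,0.252,0,0,0.03,0.091,0.252,0,0,0.03,0.091,0.252,0,0,0.03,0.027,0.501,0,0,0.03,0.027,0.501,0,0,0.03,0.027,0.501,0,0,0.03,0.027,0.501,0,0,0.03,0.027,0.501,0,0,0.03,0.027,0.501,0,0,0.03,0.027,0.501,0,0,0.03,0.027,0.501,0.005,0,0.03,0.027,0.501,0.045,0,0.03,0.027,0.501,0.085,0,0.03,0.027,0.501,0.12,0,0.03,0.027,0.501,0.14,0,0.03,0.027,0.501,0.14,0,0.03,0.027,0.501,0.14,0],
)

```text
t: 18.95
ee_pos: [521.0, 290.7, 19.5]
ee_rot: [0.105, 0.994, -0.001, -0.001]
wrist_force: [0.0, 0.8, 0.0]
width: 57.3
gripper_force: 43.2
```

Run:
```python
from h import *
s=get_state();print(s["wrist_force"]);a=snapshot("wrist")
for n in("narrow","medium"):
    r=landmark_of("wrist","roll_"+n);print([(d["xyz"],d["score"]) for d in r[:1]])
go((525,290,1,168))
```

```text
[0.03283195 0.81667352 0.04718809]
[([522.5, 293.1, 81.8], 0.78)]
[([402.1, 292.5, 61.2], 0.71)]
at [523.3 291.8  22.7] yaw 167.97 w 57.3 t 19.1
(525, 290, 1, 168) [-0.0021, -0.0014, 0.0217, -0.0005]
```

Request:
step_arm(
  increments=[0.03,0,0,0.006,0,0.03,0,0,0.012,0,0.03,0,0,0.016,0,0.03,0,0,0.019,0,0.03,0,0,0.021,0,0.03,0,0,0.0225,0,0.03,0,0,0.0225,0,0.03,0,0,0.0225,0],
)

```text
t: 19.77
ee_pos: [522.0, 291.3, 0.4]
ee_rot: [0.105, 0.995, 0.0, 0.0]
wrist_force: [-5.1, -3.2, 15.7]
width: 57.2
gripper_force: 44.8
```

Request:
step_arm(
  increments=[0.03,0,0,-0.001,0,0.03,0,0,-0.001,0,0.058,0,0,-0.001,0,0.06,0,0,-0.001,0,0.062,0,0,-0.001,0,0.066,0,0,-0.001,0,0.072,0,0,-0.001,0,0.075,0,0,-0.001,0,0.075,0,0,-0.02,0,0.075,0,0,-0.05,0,0.075,0,0,-0.09,0,0.075,0,0,-0.13,0,0.08,0,0,-0.17,0,0.085,0,0,-0.2,0,0.085,0,0,-0.2,0,0.085,0,0,-0.2,0],
)

```text
t: 21.1
ee_pos: [522.7, 291.8, 200.3]
ee_rot: [0.105, 0.995, 0.001, 0.002]
wrist_force: [-0.7, -0.8, -0.2]
width: 84.7
gripper_force: 0.0
```

Run:
```python
from h import *
s=get_state();a=snapshot("wrist")
for n in("narrow","medium"):
    r=landmark_of("wrist","roll_"+n);print([(d["xyz"],d["score"]) for d in r[:1]])
cv2.imwrite("pics/w7.png",a)
m=(RO+25*RX)[:2]
go((440,0,180,168),(525,-216,180,168),(*m,190,168),(*m,61,168))
```

```text
[([522.9, 291.5, 62.3], 0.75)]
[([404.7, 295.2, 60.6], 0.71)]
at [521.  291.  196.4] yaw 167.98 w 85.1 t 21.25
(440, 0, 180, 168) [0.0186, -0.3015, 0.0164, -0.0004]
(525, -216, 180, 168) [-0.1096, -0.4951, 0.0164, -0.0004]
(np.float64(645.7533755603966), np.float64(-246.79927145879066), 190, 168) [-0.2341, -0.5, 0.0064, -0.0004]
(np.float64(645.7533755603966), np.float64(-246.79927145879066), 61, 168) [-0.2341, -0.5, 0.1354, -0.0004]
```

View pics/w7.png

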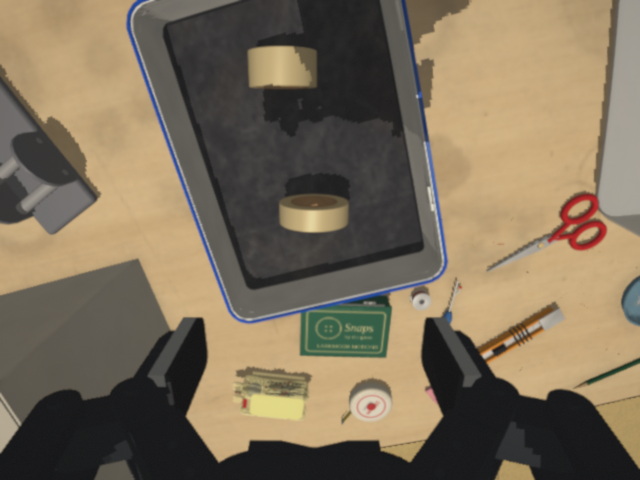

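The picture shows both rolls standing in the tin, the medium one at (283,68) and the narrow one at (314,212). The wide roll is next.

Request:
step_arm(
  increments=[0.085,0.019,-0.302,0.01,0,0.085,0.019,-0.302,0.01,0,0.085,0.019,-0.302,0.01,0,0.085,0.019,-0.302,0.01,0,0.085,0.019,-0.302,0.01,0,0.085,0.019,-0.302,0.01,0,0.085,0.019,-0.302,0.01,0,0.085,-0.11,-0.495,0.01,0,0.085,-0.11,-0.495,0.01,0,0.085,-0.11,-0.495,0.01,0,0.085,-0.11,-0.495,0.01,0,0.085,-0.11,-0.495,0.01,0,0.085,-0.11,-0.495,0.01,0,0.085,-0.14,-0.498,0.01,0,0.085,-0.18,-0.5,0.01,0,0.085,-0.2,-0.5,0.01,0,0.085,-0.2,-0.5,0.01,0,0.085,-0.2,-0.5,0.01,0,0.085,-0.2,-0.5,0.01,0],
)

```text
t: 22.83
ee_pos: [612.3, -238.7, 186.5]
ee_rot: [0.105, 0.995, 0.001, -0.002]
wrist_force: [0.7, -0.1, 1.3]
width: 84.8
gripper_force: 0.0
```

Run:
```python
from h import *
s=get_state();a=snapshot("wrist")
d=landmark_of("wrist","roll_wide");print([(e["xyz"],e["score"]) for e in d[:1]])
m=trace("wrist","roll_wide")
if m:v,u=np.nonzero(m[0]["mask"]);print(u.min(),u.max(),v.min(),v.max())
print("pred",proj("wrist",[RO+RX*43+[0,0,153],RO+RX*5+[0,0,153]],s).round(0).tolist())
m=(RO+25*RX)[:2]
go((*m,190,168),(*m,61,168),s=s)
```

```text
[([649.5, -240.5, 123.9], 0.59)]
271 357 256 342
pred [[312.0, 334.0], [312.0, 280.0]]
at [ 612.3 -238.7  186.5] yaw 167.99 w 84.8 t 22.83
(np.float64(645.7533755603966), np.float64(-246.79927145879066), 190, 168) [-0.0344, -0.0009, -0.0035, -0.0002]
(np.float64(645.7533755603966), np.float64(-246.79927145879066), 61, 168) [-0.0344, -0.0009, 0.1255, -0.0002]
```

Request:
step_arm(
  increments=[0.085,-0.036,-0.001,0,0,0.085,-0.036,-0.001,0.02,0,0.085,-0.036,-0.001,0.05,0,0.085,-0.036,-0.001,0.08,0,0.085,-0.036,-0.001,0.105,0,0.085,-0.036,-0.001,0.12,0,0.085,-0.036,-0.001,0.1255,0,0.085,-0.036,-0.001,0.1255,0,0.085,-0.036,-0.001,0.1255,0,0.085,-0.036,-0.001,0.1255,0,0.03,-0.036,-0.001,0.1255,0,0.03,-0.036,-0.001,0.1255,0,0.03,-0.036,-0.001,0.1255,0,0.03,-0.036,-0.001,0.1255,0,0.03,-0.036,-0.001,0.1255,0],
  force=45,
)

```text
t: 24.23
ee_pos: [649.0, -248.0, 64.3]
ee_rot: [0.105, 0.995, -0.0, 0.001]
wrist_force: [-0.9, 0.6, 6.1]
width: 59.2
gripper_force: 48.0
```

Request:
step_arm(
  increments=[0.072,0,0,0,0,0.072,0,0,0,0,0.072,0,0,0.003,0,0.072,0,0,0.003,0,0.03,0,0,0.003,0,0.03,0,0,0.003,0,0.03,0,0,0.003,0,0.03,0,0,0.003,0],
)

```text
t: 24.9
ee_pos: [648.3, -247.7, 59.6]
ee_rot: [0.105, 0.995, 0.0, -0.0]
wrist_force: [-0.4, 0.8, -0.9]
width: 59.3
gripper_force: 48.4
```

Run:
```python
from h import *
s=get_state();print(s["wrist_force"],s["width"])
go((440,30,120,0));print(s["joints"].round(2))
```

```text
[-0.37071559  0.76631577 -0.89786374] 59.266052590769476
at [ 648.3 -247.7   59.6] yaw 167.98 w 59.3 t 24.9
(440, 30, 120, 0) [0.2615, 0.2282, -0.0604, 2.9318]
[-0.48  0.77  1.17  0.    1.21 -1.84]
```

Request:
step_arm(
  increments=[0.03,0,0,-0.006,0,0.03,0,0,-0.012,0,0.03,0,0,-0.016,0,0.03,0,0,-0.016,0,0.03,0.018,0,-0.016,0,0.03,0.036,0,-0.016,0,0.03,0.054,0,-0.016,0,0.03,0.072,0,-0.016,0,0.03,0.09,0,-0.016,0,0.03,0.108,0,-0.016,0,0.03,0.126,0,-0.016,0,0.03,0.144,0,-0.016,0,0.03,0.162,0,-0.016,0,0.03,0.18,0,-0.016,0,0.03,0.198,0,-0.016,0,0.03,0.21,0,-0.016,0,0.03,0.21,0,-0.016,0,0.03,0.21,0,-0.05,0,0.03,0.21,0,-0.08,0,0.03,0.21,0,-0.08,0],
)

```text
t: 26.57
ee_pos: [446.7, -206.2, 145.4]
ee_rot: [0.105, 0.994, -0.002, 0.005]
wrist_force: [1.0, -0.1, -0.1]
width: 59.1
gripper_force: 49.3
```

Run:
```python
from h import *
s=get_state();print(s["wrist_force"],s["joints"].round(2))
m=trace("wrist","dispenser") if snapshot("wrist") is not None else 0
go((400,-60,140,112),(400,-60,140,-68),s=s)
```

```text
[ 1.006222   -0.05938496 -0.0655885 ] [-0.59  0.32  1.7   0.    1.11 -1.95]
at [ 446.7 -206.2  145.4] yaw 167.98 w 59.1 t 26.57
(400, -60, 140, 112) [0.0761, 0.1333, 0.0054, 0.9771]
(400, -60, 140, -68) [0.0761, 0.1333, 0.0054, -2.1645]
```

Request:
step_arm(
  increments=[0.03,0.037,0.142,-0.02,0.977,0.03,0.037,0.142,-0.02,0.977,0.03,0.037,0.142,-0.02,0.977,0.03,0.037,0.142,-0.02,0.977,0.03,0.037,0.142,-0.02,0.977,0.03,0.037,0.142,-0.02,0.977,0.03,0.037,0.142,-0.02,0.977,0.03,0.037,0.142,-0.02,0.977,0.03,0.037,0.142,-0.02,0.977,0.03,0.037,0.142,-0.02,0.977,0.03,0.037,0.142,-0.02,0.977,0.03,0.037,0.142,-0.02,0.977],
)

```text
t: 27.67
ee_pos: [436.3, -57.4, 159.4]
ee_rot: [0.558, 0.83, -0.0, -0.0]
wrist_force: [-0.1, 0.8, -0.9]
width: 59.4
gripper_force: 49.3
```

Run:
```python
from h import *
s=get_state();a=snapshot("wrist");cv2.imwrite("pics/w8.png",a);np.save("s8.npy",np.r_[s["ee_pos"],s["ee_rot"]])
for l in("dispenser","dispenser_seat"):
    print(l,[(d["xyz"],d["score"]) for d in landmark_of("wrist",l)[:1]])
m=trace("wrist","dispenser")
v,u=np.nonzero(m[0]["mask"]);print(u.min(),u.max(),v.min(),v.max())
go((440,28,140,112),s=s);print(s["joints"].round(2))
# overlay model
a0=np.radians(21.7)
R=np.array([[np.cos(a0),-np.sin(a0),0],[np.sin(a0),np.cos(a0),0],[0,0,1]])
for P in [(-98,-34,14),(-98,34,14),(54,34,14),(54,-34,14),(-18,30,22),(-18,-30,22),(18,30,22),(18,-30,22),(0,30,64),(0,-30,64)]:
    print(P,proj("wrist",R@np.array(P,float)+[441,29,0],s)[0].round(0))
```

```text
dispenser [([439.6, 30.9, 4.7], 0.72)]
dispenser_seat [([443.3, 30.1, 56.4], 0.56)]
228 427 64 167
at [436.3 -57.4 159.4] yaw 112.14 w 59.4 t 27.67
(440, 28, 140, 112) [0.0777, 0.0356, 0.0194, 0.0024]
[-0.31  0.22  1.8   0.    1.12 -0.69]
(-98, -34, 14) [239. 157.]
(-98, 34, 14) [235.  70.]
(54, 34, 14) [429.  72.]
(54, -34, 14) [422. 159.]
(-18, 30, 22) [338.  75.]
(-18, -30, 22) [336. 154.]
(18, 30, 22) [385.  76.]
(18, -30, 22) [381. 155.]
(0, 30, 64) [369.  70.]
(0, -30, 64) [365. 161.]
```

View pics/w8.png

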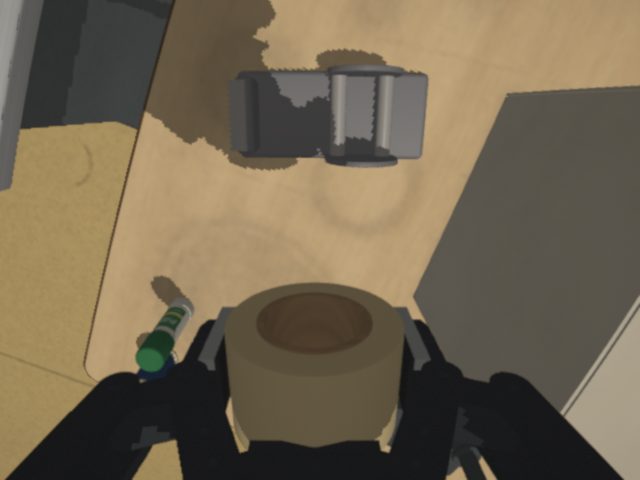

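The dispenser spans (230..427, 67..165), its rollers lie at columns 338 and 385, and all of it is within about 1 px of my model. I'll check the roll's axial offset in the grip.

Run:
```python
from h import *
k=get_calibration("wrist");T=np.linalg.inv(np.array(k["tool_from_camera"]));K,d,_=cam("wrist",get_state())
f=lambda P:cv2.projectPoints(np.array([P],float),cv2.Rodrigues(T[:3,:3])[0],T[:3,3],K,d)[0].reshape(-1).round(0)
for x in(13,16,19,22,25):print(x,"low",f([x,0,-32]),"top",f([x,0,-92]),"side",f([x,30,-62]),"hole",f([x,0,-45]),f([x,0,-79]))
go((441,29,150,111.7),(441,29,25,111.7),(441,29,-9,111.7))
```

```text
13 low [311. 286.] top [310. 382.] side [397. 324.] hole [311. 301.] [310. 354.]
16 low [311. 280.] top [310. 373.] side [398. 317.] hole [311. 294.] [310. 346.]
19 low [311. 273.] top [310. 364.] side [399. 309.] hole [311. 287.] [310. 337.]
22 low [311. 267.] top [310. 355.] side [399. 301.] hole [311. 280.] [310. 328.]
25 low [311. 260.] top [310. 345.] side [400. 293.] hole [311. 273.] [310. 320.]
at [436.4 -57.5 159.7] yaw 112.05 w 59.5 t 27.87
(441, 29, 150, 111.7) [0.0784, 0.0367, 0.0097, 0.006]
(441, 29, 25, 111.7) [0.0784, 0.0367, 0.1347, 0.006]
(441, 29, -9, 111.7) [0.0784, 0.0367, 0.1687, 0.006]
```

Request:
step_arm(
  increments=[0.03,0.04,0.018,0,0.006,0.03,0.082,0.037,0,0.006,0.03,0.082,0.037,0,0.006,0.03,0.082,0.037,0,0.006,0.03,0.082,0.037,0,0.006,0.03,0.082,0.037,0.03,0.006,0.03,0.082,0.037,0.06,0.006,0.03,0.082,0.037,0.09,0.006,0.03,0.082,0.037,0.11,0.006,0.03,0.082,0.037,0.125,0.006,0.03,0.082,0.037,0.135,0.006,0.03,0.082,0.037,0.145,0.006,0.03,0.082,0.037,0.152,0.006,0.03,0.082,0.037,0.157,0.006,0.03,0.082,0.037,0.157,0.006,0.03,0.082,0.037,0.157,0.006],
)

```text
t: 29.2
ee_pos: [440.1, 32.0, 2.9]
ee_rot: [0.562, 0.827, 0.0, 0.0]
wrist_force: [0.4, -0.4, -1.1]
width: 59.3
gripper_force: 49.3
```

Run:
```python
from h import *
s=get_state();print(s["wrist_force"]);a=snapshot("wrist");cv2.imwrite("pics/w9.png",a)
go((439.4,32.7,-9,111.7))
```

```text
[ 0.35703004 -0.36790627 -1.11815273]
at [440.4  32.1   3.2] yaw 111.64 w 59.0 t 29.25
(439.4, 32.7, -9, 111.7) [0.0009, -0.0007, 0.0122, -0.0011]
```

View pics/w9.png

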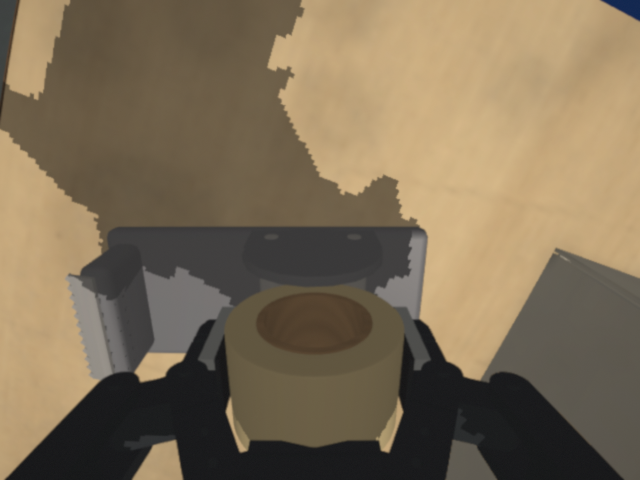

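The near cheek is centred at (313,257) and the roll at (314,330), so they line up with a gap between them. I'll lower it.

Request:
step_arm(
  increments=[0.03,0,0,0.003,0,0.03,0,0,0.006,0,0.03,0,0,0.008,0,0.03,0,0,0.01,0,0.03,0,0,0.011,0,0.03,0,0,0.012,0,0.03,0,0,0.012,0],
)

```text
t: 29.83
ee_pos: [439.8, 32.5, -9.4]
ee_rot: [0.562, 0.827, -0.0, -0.0]
wrist_force: [-0.8, -0.6, -0.3]
width: 59.1
gripper_force: 49.3
```

Not touching yet, so I'll go a little further.

Request:
step_arm(
  increments=[0.03,0,0,0.001,0,0.03,0,0,0.002,0,0.03,0,0,0.003,0,0.03,0,0,0.003,0,0.03,0,0,0.003,0],
)

```text
t: 30.25
ee_pos: [440.2, 32.5, -10.3]
ee_rot: [0.562, 0.827, 0.0, 0.001]
wrist_force: [-6.9, -1.0, 24.7]
width: 59.3
gripper_force: 51.8
```

Request:
step_arm(
  increments=[0.03,0,0,-0.0015,0,0.03,0,0,-0.0015,0,0.06,0,0,-0.0015,0,0.062,0,0,-0.0015,0,0.066,0,0,-0.0015,0,0.072,0,0,-0.0015,0,0.076,0,0,-0.0015,0,0.076,0,0,-0.0015,0,0.076,0,0,-0.02,0,0.076,0,0,-0.05,0,0.076,0,0,-0.09,0,0.08,0,0,-0.13,0,0.085,0,0,-0.17,0,0.085,0,0,-0.19,0,0.085,0,0,-0.19,0],
)

```text
t: 31.5
ee_pos: [442.7, 32.2, 182.5]
ee_rot: [0.562, 0.827, 0.002, 0.004]
wrist_force: [-0.0, 0.9, 0.1]
width: 84.7
gripper_force: 0.0
```

Run:
```python
from h import *
s=get_state();a=snapshot("wrist");print([(d["xyz"].round(1) if hasattr(d["xyz"],"round") else d["xyz"],d["score"]) for d in landmark_of("wrist","roll_wide")[:1]])
b=snapshot("scene");print([(d["xyz"],d["score"]) for d in landmark_of("scene","roll_wide")[:1]])
c=cv2.resize(b[250:350,235:335],(480,480),interpolation=2);cv2.imwrite("pics/w10.png",np.hstack([c,cv2.resize(a[:,80:560],(320,320))if 0 else cv2.copyMakeBorder(cv2.resize(a[:,160:480],(300,450)),0,30,0,0,0)]))
go((441,29,185,168),(523,290,185,168),(523,290,2,168),s=s)
```

```text
[([437.3, 28.7, 52.4], 0.74)]
[([442.3, 31.1, 53.2], 0.82)]
at [442.7  32.2 182.5] yaw 111.67 w 84.7 t 31.5
(441, 29, 185, 168) [-0.0024, -0.0028, -0.0025, -0.9832]
(523, 290, 185, 168) [0.2099, 0.1697, -0.0025, -0.9832]
(523, 290, 2, 168) [0.2099, 0.1697, 0.1805, -0.9832]
```

View pics/w10.png

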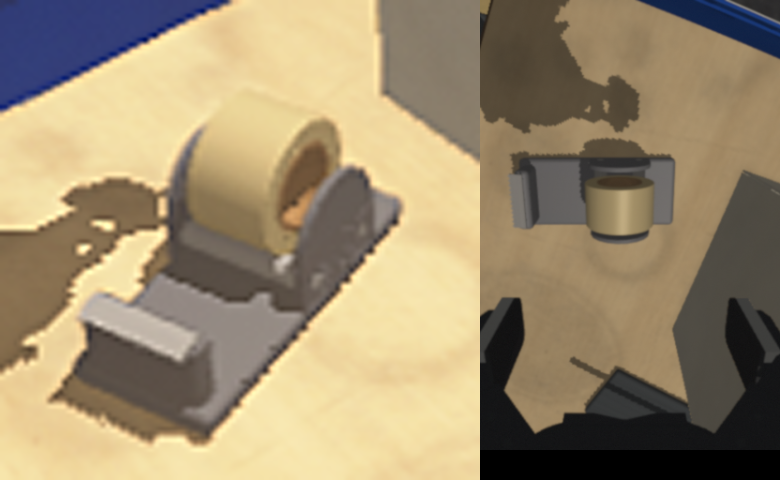

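The wide roll sits between the cheeks on both rollers. Now I'll fetch the narrow roll from the tin.

Request:
step_arm(
  increments=[0.085,0.209,0.17,0,-0.983,0.085,0.209,0.17,0,-0.983,0.085,0.209,0.17,0,-0.983,0.085,0.209,0.17,0,-0.983,0.085,0.209,0.17,0,-0.983,0.085,0.209,0.17,0,-0.983,0.085,0.209,0.17,0,-0.983,0.085,0.209,0.17,0,-0.983,0.085,0.209,0.17,0,-0.983,0.085,0.209,0.17,0,-0.983,0.085,0.209,0.17,0,-0.983,0.085,0.209,0.17,0.02,-0.983,0.085,0.209,0.17,0.03,-0.983,0.085,0.209,0.17,0.03,-0.983,0.085,0.209,0.17,0.03,-0.983],
)

```text
t: 32.95
ee_pos: [520.4, 288.7, 147.3]
ee_rot: [0.106, 0.994, -0.0, -0.001]
wrist_force: [0.3, 0.5, 0.2]
width: 84.5
gripper_force: 0.0
```

Run:
```python
from h import *
s=get_state();a=snapshot("wrist")
print([(d["xyz"],d["score"]) for d in landmark_of("wrist","roll_narrow")[:1]],s["ee_rot"].round(3))
go((522,291.4,1.5,168),s=s)
```

```text
[([523.8, 292.0, 59.3], 0.68)] [ 0.106  0.994 -0.    -0.001]
at [520.4 288.7 147.3] yaw 167.88 w 84.5 t 32.95
(522, 291.4, 1.5, 168) [-0.001, 0.0029, 0.1458, -0.0022]
```

Request:
step_arm(
  increments=[0.085,-0.001,0.002,0.04,-0.002,0.085,-0.001,0.002,0.08,-0.002,0.085,-0.001,0.002,0.11,-0.002,0.085,-0.001,0.002,0.13,-0.002,0.085,-0.001,0.002,0.14,-0.002,0.085,-0.001,0.002,0.146,-0.002,0.085,-0.001,0.002,0.148,-0.002,0.085,-0.001,0.002,0.148,-0.002,0.085,-0.001,0.002,0.148,-0.002],
)

```text
t: 33.8
ee_pos: [523.3, 291.7, 1.4]
ee_rot: [0.104, 0.995, 0.001, 0.001]
wrist_force: [-0.1, 1.0, -0.2]
width: 85.3
gripper_force: 0.0
```

Request:
step_arm(
  increments=[0.03,0,0,0,0,0.03,0,0,0,0,0.03,0,0,0,0,0.03,0,0,0,0,0.03,0,0,0,0,0.03,0,0,0,0,0.03,0,0,0,0],
  force=40,
)

```text
t: 34.38
ee_pos: [522.8, 291.5, 1.0]
ee_rot: [0.104, 0.995, 0.0, 0.001]
wrist_force: [-1.3, -1.4, 6.0]
width: 57.6
gripper_force: 42.2
```

Run:
```python
from h import *
s=get_state();print(s["wrist_force"],s["width"]);go((522,291.4,165,168),(410,60,165,168),(430,-201,165,168),s=s)
```

```text
[-1.27617832 -1.3605429   6.04376108] 57.56489635404323
at [522.8 291.5   1. ] yaw 168.1 w 57.6 t 34.38
(522, 291.4, 165, 168) [0.0008, -0.0002, -0.164, 0.0017]
(410, 60, 165, 168) [0.0627, -0.2497, -0.164, 0.0017]
(430, -201, 165, 168) [-0.0107, -0.501, -0.164, 0.0017]
```

Request:
step_arm(
  increments=[0.03,0,0,-0.02,0.002,0.03,0,0,-0.06,0.002,0.03,0,0,-0.1,0.002,0.03,0,0,-0.14,0.002,0.03,0,0,-0.164,0.002,0.03,0.063,-0.25,-0.164,0.002,0.03,0.063,-0.25,-0.164,0.002,0.03,0.063,-0.25,-0.164,0.002,0.03,0.063,-0.25,-0.164,0.002,0.03,0.063,-0.25,-0.164,0.002,0.03,0.063,-0.25,-0.164,0.002,0.03,-0.01,-0.501,-0.164,0.002,0.03,-0.01,-0.501,-0.164,0.002,0.03,-0.01,-0.501,-0.164,0.002,0.03,-0.01,-0.501,-0.164,0.002,0.03,-0.01,-0.501,-0.164,0.002,0.03,-0.01,-0.501,-0.164,0.002,0.03,-0.01,-0.501,-0.164,0.002,0.03,-0.01,-0.501,-0.164,0.002],
)

```text
t: 35.97
ee_pos: [428.7, -205.1, 163.8]
ee_rot: [0.107, 0.994, -0.001, 0.0]
wrist_force: [-0.6, -1.5, 0.4]
width: 57.5
gripper_force: 43.1
```

```bash
cat > chk.py <<'E'
from h import *
import sys
s=get_state();a=snapshot("wrist");cv2.imwrite("pics/chk.png",a)
m=trace("wrist","roll_"+sys.argv[1])
k=get_calibration("wrist");T=np.linalg.inv(np.array(k["tool_from_camera"]));K,d,_=cam("wrist",s)
f=lambda P:cv2.projectPoints(np.array([P],float),cv2.Rodrigues(T[:3,:3])[0],T[:3,3],K,d)[0].reshape(-1).round(0)
r,w=float(sys.argv[2]),float(sys.argv[3])
v,u=np.nonzero(m[0]["mask"]);print("mask u",u.min(),u.max(),"v",v.min(),v.max())
print("pred front low",f([w,0,-62+r]),"side",f([w,r,-62]),"back top",f([-w,0,-62-r]))
print(s["wrist_force"])
E
python3 chk.py narrow 29 9
python3 - <<'E'
from h import *
go((450,-205.1,77,168),(595.6,-236.5,77,168))
E
```

```text
mask u 230 398 v 297 437
pred front low [314. 295.] side [397. 333.] back top [314. 438.]
[-0.57700195 -1.52806337  0.41461001]
at [ 428.2 -201.3  163.6] yaw 167.87 w 57.0 t 36.07
(450, -205.1, 77, 168) [-0.0221, 0.0008, 0.0866, -0.0022]
(595.6, -236.5, 77, 168) [-0.171, 0.0007, 0.0866, -0.0022]
```

Request:
step_arm(
  increments=[0.03,0,0.001,0.03,-0.002,0.03,0,0.001,0.06,-0.002,0.03,0,0.001,0.08,-0.002,0.03,0,0.001,0.0866,-0.002,0.03,0,0.001,0.0866,-0.002,0.03,0,0.001,0.0866,-0.002,0.03,0,0.001,0.0866,-0.002],
)

```text
t: 36.65
ee_pos: [429.9, -200.2, 78.6]
ee_rot: [0.103, 0.995, -0.001, 0.001]
wrist_force: [-0.4, -0.5, -0.2]
width: 57.2
gripper_force: 43.1
```

Run:
```python
from h import *
go((595.6,-236.5,77,168))
p=get_state()["ee_pos"]-RO;print("rack frame",p@RX,p@np.array([-RX[1],RX[0],0]))
q=np.array([595.6,-236.5,0])-RO;print(q@RX,q@np.array([-RX[1],RX[0],0]))
```

```text
at [ 429.9 -200.2   78.6] yaw 168.14 w 57.2 t 36.65
(595.6, -236.5, 77, 168) [-0.1697, -0.0015, 0.0016, 0.0024]
rack frame -195.87035736225914 0.703794284028409
-26.198721453680996 -0.3563624453158644
```

Insert, with a force check partway.

Request:
step_arm(
  increments=[0.03,-0.02,-0.001,0.001,0.002,0.03,-0.04,-0.001,0.001,0.002,0.03,-0.052,-0.001,0.001,0.002,0.03,-0.064,-0.001,0.001,0.002,0.03,-0.076,-0.001,0.001,0.002,0.03,-0.088,-0.001,0.001,0.002,0.03,-0.1,-0.001,0.001,0.002,0.03,-0.1,-0.001,0.001,0.002],
)

```text
t: 37.32
ee_pos: [529.1, -222.5, 77.8]
ee_rot: [0.104, 0.995, -0.001, 0.002]
wrist_force: [-0.8, -0.1, -0.4]
width: 57.0
gripper_force: 43.1
```

Request:
step_arm(
  increments=[0.03,-0.018,0,0,0,0.03,-0.036,0,0,0,0.03,-0.054,0,0,0,0.03,-0.068,0,0,0,0.03,-0.068,0,0,0,0.03,-0.068,0,0.006,0,0.03,-0.068,0,0.011,0,0.03,-0.068,0,0.015,0,0.03,-0.068,0,0.0165,0,0.03,-0.068,0,0.0165,0,0.03,-0.068,0,0.0165,0],
)

```text
t: 38.23
ee_pos: [592.0, -235.6, 61.0]
ee_rot: [0.105, 0.994, 0.0, -0.0]
wrist_force: [-4.6, 3.2, 9.6]
width: 57.2
gripper_force: 44.0
```

Request:
step_arm(
  increments=[0.03,0,0,-0.003,0,0.03,-0.003,0,-0.003,0,0.03,-0.003,0,-0.003,0,0.03,-0.003,0,-0.001,0,0.03,-0.003,0,-0.001,0],
)

```text
t: 38.65
ee_pos: [596.2, -236.6, 61.1]
ee_rot: [0.105, 0.995, -0.0, 0.0]
wrist_force: [-1.4, 0.6, 5.1]
width: 57.3
gripper_force: 43.6
```

Release and lift clear.

Request:
step_arm(
  increments=[0.058,0,0,0,0,0.06,0,0,0,0,0.063,0,0,0,0,0.068,0,0,0,0,0.075,0,0,0,0,0.08,0,0,0,0,0.085,0,0,0,0,0.085,0,0,-0.02,0,0.085,0,0,-0.05,0,0.085,0,0,-0.09,0,0.085,0,0,-0.13,0,0.085,0.04,0,-0.14,0,0.085,0.08,0,-0.14,0,0.085,0.12,0,-0.14,0,0.085,0.15,0,-0.14,0,0.085,0.15,0,-0.14,0],
)

```text
t: 39.98
ee_pos: [444.2, -203.3, 200.8]
ee_rot: [0.105, 0.994, 0.001, -0.002]
wrist_force: [1.0, -0.3, 0.6]
width: 84.9
gripper_force: 0.0
```

Run:
```python
from h import *
s=get_state();a=snapshot("wrist")
print([(d["xyz"],d["score"]) for d in landmark_of("wrist","roll_narrow")[:1]])
m=trace("wrist","roll_narrow")
v,u=np.nonzero(m[0]["mask"]);print(u.min(),u.max(),v.min(),v.max(),"pred back edge",proj("wrist",[RO+RX*(-18)+[0,0,152],RO+RX*(-36)+[0,0,94]],s).round(0).tolist())
go((407.8,290.5,170,168),(407.8,290.5,-1.5,168),s=s)
```

```text
[([597.2, -236.6, 119.3], 0.91)]
280 350 381 446 pred back edge [[313.0, 445.0], [313.0, 378.0]]
at [ 444.2 -203.3  200.8] yaw 167.94 w 84.9 t 39.98
(407.8, 290.5, 170, 168) [0.1387, 0.4753, 0.0308, -0.001]
(407.8, 290.5, -1.5, 168) [0.1387, 0.4753, 0.2023, -0.001]
```

Request:
step_arm(
  increments=[0.085,0.139,0.475,0.03,0,0.085,0.139,0.475,0.03,0,0.085,0.139,0.475,0.03,0,0.085,0.139,0.475,0.03,0,0.085,0.139,0.475,0.03,0,0.085,0.139,0.475,0.03,0,0.085,0.139,0.475,0.03,0,0.085,0.139,0.475,0.03,0,0.085,0.139,0.475,0.03,0,0.085,0.139,0.475,0.03,0,0.085,0.139,0.475,0.03,0,0.085,0.139,0.475,0.03,0,0.085,0.139,0.475,0.03,0,0.085,0.139,0.475,0.03,0,0.085,0.139,0.475,0.03,0,0.085,0.139,0.475,0.03,0,0.085,0.139,0.475,0.03,0],
)

```text
t: 41.55
ee_pos: [412.8, 287.3, 170.8]
ee_rot: [0.106, 0.994, -0.0, 0.0]
wrist_force: [-0.6, 0.0, 0.1]
width: 85.0
gripper_force: 0.0
```

Run:
```python
from h import *
s=get_state();a=snapshot("wrist")
print([(d["xyz"],d["score"]) for d in landmark_of("wrist","roll_medium")[:1]])
go((407.8,290.5,-1.5,168),s=s)
```

```text
[([407.9, 291.8, 63.9], 0.73)]
at [412.8 287.3 170.8] yaw 167.88 w 85.0 t 41.55
(407.8, 290.5, -1.5, 168) [0.0056, 0.002, 0.1723, -0.0022]
```

Request:
step_arm(
  increments=[0.085,0.003,0.001,0.04,-0.002,0.085,0.003,0.001,0.08,-0.002,0.085,0.003,0.001,0.12,-0.002,0.085,0.003,0.001,0.145,-0.002,0.085,0.003,0.001,0.16,-0.002,0.085,0.003,0.001,0.168,-0.002,0.085,0.003,0.001,0.171,-0.002,0.085,0.003,0.001,0.171,-0.002,0.085,0.003,0.001,0.171,-0.002],
)

```text
t: 42.4
ee_pos: [410.4, 290.1, 0.8]
ee_rot: [0.104, 0.995, 0.001, 0.001]
wrist_force: [0.9, -0.2, 0.4]
width: 84.8
gripper_force: 0.0
```

Request:
step_arm(
  increments=[0.085,0.002,0,0.002,0,0.085,0.002,0,0.002,0,0.03,0.002,0,0.002,0,0.03,0.002,0,0.002,0,0.03,0.002,0,0.002,0,0.03,0.002,0,0.002,0,0.03,0.002,0,0.002,0,0.03,0.002,0,0.002,0],
  force=40,
)

```text
t: 43.07
ee_pos: [407.7, 290.4, -1.8]
ee_rot: [0.104, 0.995, 0.0, 0.0]
wrist_force: [-1.2, -1.0, 5.7]
width: 51.6
gripper_force: 41.3
```

Run:
```python
from h import *
s=get_state();print(s["wrist_force"]);go((408,290.5,165,168),(430,-201,165,168),s=s)
```

```text
[-1.1972496  -1.01540661  5.67839936]
at [407.7 290.4  -1.8] yaw 168.1 w 51.6 t 43.07
(408, 290.5, 165, 168) [-0.0003, 0.0001, -0.1668, 0.0017]
(430, -201, 165, 168) [-0.1232, -0.4763, -0.1668, 0.0017]
```

Request:
step_arm(
  increments=[0.03,0,0,-0.02,0.002,0.03,0,0,-0.06,0.002,0.03,0,0,-0.1,0.002,0.03,0,0,-0.14,0.002,0.03,0,0,-0.166,0.002,0.03,-0.123,-0.476,-0.166,0.002,0.03,-0.123,-0.476,-0.166,0.002,0.03,-0.123,-0.476,-0.166,0.002,0.03,-0.123,-0.476,-0.166,0.002,0.03,-0.123,-0.476,-0.166,0.002,0.03,-0.123,-0.476,-0.166,0.002,0.03,-0.123,-0.476,-0.166,0.002,0.03,-0.123,-0.476,-0.166,0.002,0.03,-0.123,-0.476,-0.166,0.002,0.03,-0.123,-0.476,-0.166,0.002,0.03,-0.123,-0.476,-0.166,0.002,0.03,-0.123,-0.476,-0.166,0.002,0.03,-0.123,-0.476,-0.166,0.002,0.03,-0.123,-0.476,-0.166,0.002],
)

```text
t: 44.65
ee_pos: [429.3, -202.4, 163.2]
ee_rot: [0.106, 0.994, 0.0, -0.0]
wrist_force: [0.0, 0.3, -0.6]
width: 51.4
gripper_force: 42.1
```

Request:
step_arm(
  increments=[0.03,0,0,0,0,0.03,0,0,0,0,0.03,0,0,0.03,0,0.03,0,0,0.06,0,0.03,0,0,0.08,0,0.03,0,0,0.088,0,0.03,0,0,0.088,0,0.03,0,0,0.088,0,0.03,0,0,0.088,0],
)

```text
t: 45.4
ee_pos: [430.7, -201.0, 77.0]
ee_rot: [0.104, 0.995, -0.001, 0.001]
wrist_force: [0.2, -1.2, -0.4]
width: 51.5
gripper_force: 42.1
```

```bash
python3 chk.py medium 26 13
python3 - <<'E'
from h import *
go((547.7,-226.3,77,168))
p=get_state()["ee_pos"]-RO;print("rack frame",p@RX,p@np.array([-RX[1],RX[0],0]))
E
```

```text
mask u 238 390 v 292 440
pred front low [314. 290.] side [389. 323.] back top [314. 440.]
[ 0.20665671 -1.21260776 -0.44705521]
at [ 430.6 -201.2   77. ] yaw 168.0 w 51.3 t 45.5
(547.7, -226.3, 77, 168) [-0.1198, -0.0002, 0.0, 0.0]
rack frame -194.94564783360798 -0.17627245346875148
```

Request:
step_arm(
  increments=[0.03,-0.02,0,0,0,0.03,-0.04,0,0,0,0.03,-0.052,0,0,0,0.03,-0.064,0,0,0,0.03,-0.076,0,0,0,0.03,-0.088,0,0,0,0.03,-0.1,0,0,0,0.03,-0.112,0,0,0,0.03,-0.12,0,0,0,0.03,-0.12,0,0,0,0.03,-0.12,0,0,0],
)

```text
t: 46.42
ee_pos: [547.0, -225.8, 75.9]
ee_rot: [0.105, 0.995, 0.0, 0.0]
wrist_force: [-0.5, 0.3, 0.1]
width: 51.1
gripper_force: 42.1
```

Request:
step_arm(
  increments=[0.03,0,0,0.005,0,0.03,0,0,0.01,0,0.03,0,0,0.014,0,0.03,0,0,0.016,0,0.03,0,0,0.016,0,0.03,0,0,0.016,0],
)

```text
t: 46.92
ee_pos: [546.5, -225.7, 61.2]
ee_rot: [0.105, 0.995, -0.0, 0.0]
wrist_force: [-5.3, 2.0, 13.5]
width: 51.5
gripper_force: 43.5
```

Contact with the arm (13 N). I'll ease back 1 mm, release and retreat.

Request:
step_arm(
  increments=[0.03,-0.001,0,-0.001,0,0.03,-0.001,0,-0.001,0,0.052,-0.001,0,-0.001,0,0.054,-0.001,0,-0.001,0,0.058,-0.001,0,-0.001,0,0.064,-0.001,0,-0.001,0,0.075,-0.001,0,-0.001,0,0.085,-0.001,0,-0.001,0,0.085,-0.001,0,-0.001,0,0.085,-0.001,0,-0.02,0,0.085,-0.001,0,-0.05,0,0.085,-0.001,0,-0.09,0,0.085,-0.001,0,-0.13,0,0.085,0.03,0,-0.16,0,0.085,0.07,0,-0.17,0,0.085,0.1,0,-0.17,0,0.085,0.1,0,-0.17,0,0.085,0.1,0,-0.17,0],
)

```text
t: 48.42
ee_pos: [448.5, -204.8, 230.5]
ee_rot: [0.105, 0.994, -0.0, 0.001]
wrist_force: [0.5, -0.1, -0.5]
width: 85.2
gripper_force: 0.0
```

Run:
```python
from h import *
s=get_state();print(s["t"],s["ee_pos"])
a=snapshot("wrist");b=snapshot("scene")
for c in("wrist","scene"):
  for n in("medium","narrow","wide"):print(c,n,[(d["xyz"],d["score"]) for d in landmark_of(c,"roll_"+n)[:1]])
for n in("glue_stick","thread_spool"):print(n,[(d["xyz"],d["score"]) for d in landmark_of("scene",n)[:1]])
c=cv2.resize(b[180:420,220:540],(480,360),interpolation=2)
cv2.imwrite("pics/fin.png",np.hstack([c,cv2.resize(a[120:480,160:480],(320,360))]))
```

```text
48.4167 [ 448.451016   -204.83448893  230.53811998]
wrist medium [([543.2, -223.0, 125.0], 0.59)]
wrist narrow [([594.8, -234.2, 121.8], 0.71)]
wrist wide [([438.7, 32.7, 51.0], 0.95)]
scene medium [([549.9, -224.0, 125.3], 0.83)]
scene narrow [([590.5, -237.7, 125.4], 0.77)]
scene wide [([444.4, 31.9, 55.4], 0.72)]
glue_stick [([352.0, -202.8, -3.2], 0.85)]
thread_spool [([352.9, -264.0, 0.9], 0.57)]
```

View pics/fin.png

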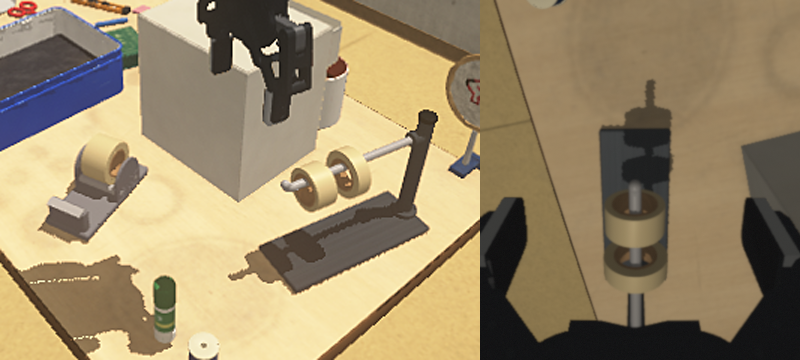

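The last picture shows both rolls back on the arm, the medium at (313,185) and the narrow at (350,172). The wide roll is in the dispenser at (103,157), the glue stick and spool haven't moved, and the gripper is clear of everything.

```bash
python3 -c "
from station import *
print(close_job())"
```

```text
the job is handed in; nothing more can be done
None
```

The job is handed in, after about 48 s of the 128 s allowed: the wide roll rests in the dispenser between the cheeks, and the medium and narrow rolls are back in the front and middle places on the arm, though I did not look again at the pin case.

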